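# Hold the bag clip open over the next recipe card

## Task

The blue-headed recipe is done. Squeeze the yellow bag clip open to free it from the blue card, then bring it over to the green-headed card and lower its open jaws astride the middle of that card's top edge, square to the card, one jaw on each side and about as deep as it sat on the blue card. Finish while still holding it there, upright and squeezed wide open, the clip touching nothing of the card, so that I can slip the shopping note in beside it; do not drag, lift or tip either card stand, and leave the salt shaker and the glass where they are.

Things in the scene. Friction and masses are not known exactly. Their poses are not given: they have to be found in the camera images.
- clip: yellow plastic bag clip with steel pin and coil, 64 mm wide, 75 mm tall, 64 g, loose. Origin mid hinge pin; y along the pin (the clip's width), z from the pin up to the levers, x across the jaws. It starts biting the blue card's top edge, levers up, pin 14 mm above the edge, width along the card, up to 30 mm off its middle. Pin and coil reach 4.5 mm below the origin
- clip_levers (a point): point midway between the two lever ends, 40 mm above the pin, axes as the clip. The levers, 34 mm wide along y, lean outward; their rolled ends (6 mm) are 49 mm apart over the outsides. Squeeze both together along x to open the jaws: 6 N starts it, 12 N opens it fully, ends then 18 mm over the outsides and 45 mm above the pin; beyond is a hard stop. Let go, it springs shut
- clip_mouth (a point): point midway between the jaws' rubber faces, 26 mm below the pin, axes as the clip; the faces are 64 mm wide and run from 20 to 32 mm below the pin. Fully open the jaw ends stand 25 mm apart
- clip_a (a joint): opening of each half of the clip, rad: 0 as it bites a card, 0.36 fully open, -0.05 empty and shut; the two halves open equally. At 0.22 the jaw ends are 17 mm apart, at 0.30 21 mm
- blue_stand: recipe card with a blue head band standing upright in a light wooden block, one loose piece of 0.6 kg that slides or lifts if pulled. Block 60 x 140 x 24 mm; card 3 mm thick, 130 mm wide, its top edge 105 mm above the worktop. Origin at the middle of the block's underside; x at right angles to the card's face, y along the card's width, z up
- blue_edge (a point): middle of the blue card's top edge, 105 mm above the worktop; axes as blue_stand
- green_stand: the same stand and card with a green head band: the next recipe; same sizes, origin and axes
- green_edge (a point): middle of the green card's top edge, 105 mm above the worktop; axes as green_stand
- salt_shaker: salt shaker with a grey cap, 44 mm across, 90 mm tall, a loose bystander behind the cards; origin at the middle of its underside
- tea_glass: drinking glass, 81 mm across, 101 mm tall, a loose bystander at the back, below the wall cabinets that overhang the worktop from about x = 0.6 m on, their undersides 0.49 m up; origin at the middle of its underside

How it is judged:
By the outcome, as a careful person would: the job done as asked, in the order asked, and still so for the second after the job is handed in, while the arm keeps its last pose, push and grip.
It also fails if it takes over 42 s, if anything falls off the work surface, if the arm or the gripper's body presses on something with over 40 N, if the wrist force passes 120 N, or if a joint passes its speed limit or range.

## Robot

A 7-joint arm with a two-finger parallel gripper is mounted at the origin on a cart in front of the work surface, level with it; the furniture and walls round the work are solid. World frame = base frame: x ahead of the robot, y to its left, z up, the work surface at z = 0. Lengths are in m, angles in degrees, forces in N, time in s.
With the tool pointing down it reaches from about 0.425 to 0.95 m from the base axis. Payload 4.7 kg.
Tool frame: the origin (TCP) lies midway between the tips of the shut fingers; the grasp point (between the pads) lies 19 mm behind it; z points along the fingers, y is the direction in which the jaws open and shut (so a half turn about z gives the same grasp; the last joint's range is limited). The gripper opens to 85 mm and grips with 20 to 120 N. Pads are 22 mm wide; open, the fingers measure 114 mm over their backs; the gripper's body (76 mm by 85 mm) begins 54 mm behind the grasp point. The pads swing forward as they close: fully open they stand 13 mm farther back than shut.
Start: joints at [-76.656, 26.849, -2.785, 87.806, 1.381, 65.374, -4.715], TCP at [0.175, 0.652, 0.197] pointing down, gripper open.
Joint ranges: [-148.3, 148.3], [-19.14, 114.17], [-79.39, 73.82], [5.75, 140.21], [-59.74, 239.74], [12.07, 113.84], [-152.46, 152.46]. Speed limits (degrees/s): [147.25, 147.25, 180, 180, 180, 180, 180].

## Interface

Orientations are given as [roll, pitch, yaw] about the fixed x, y, z axes, in that order (R = Rz(yaw) Ry(pitch) Rx(roll)).
In Python, from rig import telemetry, vision, ticket gives the robot as it stands.
- The arm moves only by the tool arm_command, never from a script. Its argument "moves" is a list of rows, each a list of 5 numbers: the finger opening in m, from 0 to 0.0854, then the shift along the tool's x, y, z in m, then the turn about the tool's z in degrees. In form: [[gripper, tx, ty, tz, turn], ...]. A call has 1 to 10 rows; each row shifts and turns the commanded pose from where the row before left it, along the tool's axes as they then stand; what a row does not reach is not made up. A row lasts 1/10 s, in which the tool goes at most 50 mm and 8.59 degrees, less where a joint would pass 70% of its speed; a pose out of reach is approached as far as the arm can. A call is refused whole if a number of a shift passes 0.05 or a number of a turn 8.59, either way. A call with a gripper value outside its range is refused whole. The fingers move at their own pace and stop on an object; "newtons" is the grip in N (left out, the last holds). Time passes only in rows, so rows that do not move let the fingers close. It gives the time, the measured TCP pose, the force and the opening at its end, in the units of the state.
- telemetry.get_obs(): the state, without advancing time (a new reading comes with each control period).
- vision.snapshot(name): name is "side" or "top" or "wrist"; returns the picture (384x512x3 uint8, red, green, blue); there is no depth.
- vision.calibration(name): a dict with "mtx" (3x3 intrinsics, pixels), "world_from_camera" (4x4, takes a point from camera to world coordinates). Camera axes: x right, y down, z forward; pixel columns grow to the right and rows downward; lengths in m; the calibration is good to about 2 mm. A picture is of the moment at which its call begins: read the wrist's pose just before it. calibration takes no time and is no camera call; for the wrist camera it gives the pose at the moment of the call.
- ticket.close_job(): hands the job in, once; it reports no verdict.
The state is a dict: "time": time; "q": joint angles; "joint_vel": joint speeds; "joint_efforts": joint torques, N m; "ee_pos": TCP position; "eef_rot": TCP orientation; "contact_force": force on the tool from outside, world axes, zero at the start; "torque": the same for the moment, N m; "gripper_width": finger opening in m.
Only numpy, scipy, OpenCV 4.12 (cv2) and the standard library are available. Lean on these libraries where they do the work, as an engineer would, in place of code of your own. Each camera call takes 0.05 s, during which the arm holds its last target. There are 200 camera calls.

## Working session

There is one attempt and no reset: what is moved stays moved. The work goes in short steps, Python scripts to look and compute and a tool call to move; the robot and the scene stay as the last step left them, time stands still between calls to the robot, and variables do not carry over. Pictures are saved under pics/ and viewed, about 8 in all and at most 12, crops included, and the job is handed in when it is done.

Besides the shell and the picture viewer there is one more tool, called after "Call:" as name([rows], argument=value, ...), one row to a line, values as JSON. arm_command: Moves the arm, as the interface text tells. Its arguments: {"type":"object","properties":{"moves":{"type":"array","items":{"type":"array","items":{"type":"number"}}},"newtons":{"type":"number"}},"required":["moves"]}

```bash
mkdir -p pics; ls; python3 - <<'E'
from rig import telemetry, vision
import cv2,numpy as np
o=telemetry.get_obs();print(o)
ims=[]
for n in("side","top","wrist"):
    c=vision.calibration(n);print(n,c["mtx"],np.round(c["world_from_camera"],3))
    im=vision.snapshot(n);cv2.imwrite(f"pics/{n}0.png",im[:,:,::-1])
    ims.append(im)
cv2.imwrite("pics/a.png",cv2.resize(np.hstack(ims[:2])[:,:,::-1],(800,300)))
E
```

```text
pics
{'time': 0.0, 'q': array([-76.65642577,  26.89667429,  -2.78551157,  87.87386909,
         1.37947566,  65.37586774,  -4.71368974]), 'joint_vel': array([ 0.00759627, -0.00063708, -0.06426856, -0.06002522, -0.07359374,
       -0.0590887 , -0.11185696]), 'joint_efforts': array([ 3.77732731e-04, -5.10314906e+01, -4.68102051e-02, -2.37707698e+01,
        1.06018782e-02,  7.69191014e-03,  7.34125848e-06]), 'ee_pos': array([0.17449844, 0.6513719 , 0.19556792]), 'eef_rot': array([-1.79887108e+02,  2.43471471e-03,  1.65004668e+02]), 'contact_force': array([ 0.44338503, -0.42513374, -0.28857833]), 'torque': array([ 0.03662158, -0.03444083, -0.01618425]), 'gripper_width': 0.08526309238654488}
side [[363.62018947   0.         256.61264085]
 [  0.         363.62018947 190.40789586]
 [  0.           0.           1.        ]] [[ 0.402 -0.703  0.586  0.097]
 [-0.916 -0.303  0.264 -0.232]
 [-0.008 -0.643 -0.766  0.751]
 [ 0.     0.     0.     1.   ]]
top [[488.71912058   0.         260.59086164]
 [  0.         488.71912058 195.75114016]
 [  0.           0.           1.        ]] [[-0.062 -0.977  0.204  0.378]
 [-0.998  0.06  -0.017 -0.015]
 [ 0.004 -0.205 -0.979  1.214]
 [ 0.     0.     0.     1.   ]]
wrist [[270.3691465    0.         252.35094771]
 [  0.         270.3691465  186.43470022]
 [  0.           0.           1.        ]] [[ 0.259  0.924  0.281  0.103]
 [ 0.966 -0.247 -0.078  0.67 ]
 [-0.002  0.292 -0.956  0.373]
 [ 0.     0.     0.     1.   ]]
```

View pics/a.png

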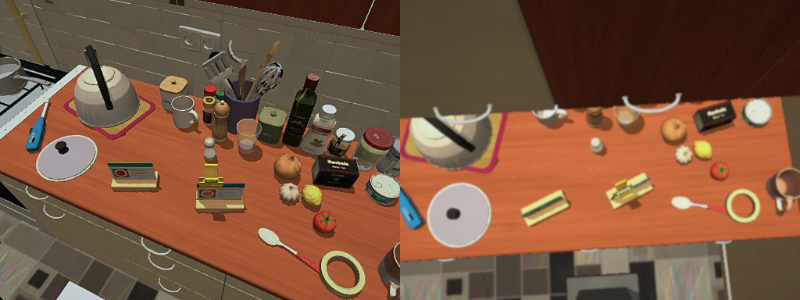

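View pics/top0.png

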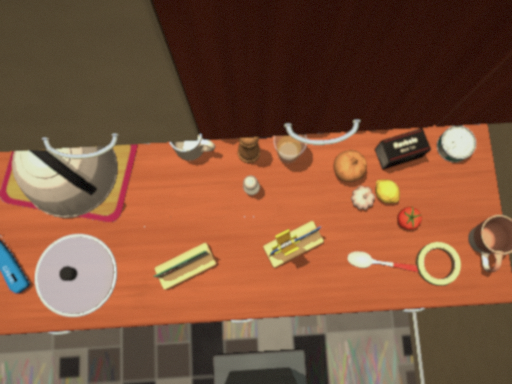

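```bash
python3 - <<'E'
import cv2,numpy as np
t=cv2.imread("pics/top0.png");s=cv2.imread("pics/side0.png")
a=cv2.resize(t[210:300,145:335],(800,379),interpolation=cv2.INTER_CUBIC)
cv2.imwrite("pics/b.png",a)
b=cv2.resize(s[200:280,130:330],(800,320),interpolation=cv2.INTER_CUBIC)
b=b[:221+99]
cv2.imwrite("pics/b.png",np.vstack([cv2.resize(a,(600,284)),cv2.resize(b,(600,240))]))
h=cv2.cvtColor(t,cv2.COLOR_BGR2HSV)
for p in [(160,280),(170,281),(200,268),(270,259),(300,252),(318,232),(283,240),(297,258),(292,262)]: print(p,h[p[1],p[0]])
E
```

```text
(160, 280) [ 24 110 217]
(170, 281) [ 29  97 218]
(200, 268) [ 30  91 228]
(270, 259) [ 24 110 216]
(300, 252) [ 17 132 178]
(318, 232) [ 17 133 178]
(283, 240) [ 20 187 150]
(297, 258) [ 10 175 118]
(292, 262) [  9 175 147]
```

View pics/b.png

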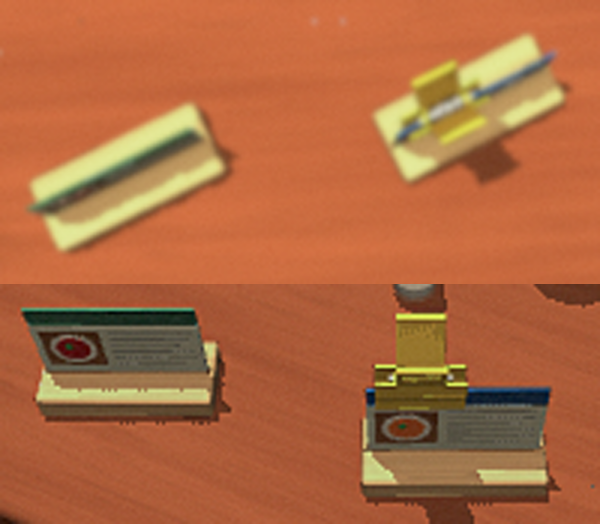

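```bash
cat > h.py <<'E'
import cv2,numpy as np
from rig import telemetry,vision
def plane(cal,uv,z):
    uv=np.atleast_2d(uv).astype(float);K=cal["mtx"];T=np.array(cal["world_from_camera"])
    d=np.c_[uv,np.ones(len(uv))]@np.linalg.inv(K).T@T[:3,:3].T
    return T[:3,3]+d*((z-T[2,3])/d[:,2])[:,None]
def proj(cal,P):
    T=np.linalg.inv(cal["world_from_camera"]);p=np.atleast_2d(P)@T[:3,:3].T+T[:3,3]
    p=p@cal["mtx"].T;return p[:,:2]/p[:,2:]
def big(m):
    n,l,s,c=cv2.connectedComponentsWithStats(m.astype(np.uint8));i=1+np.argmax(s[1:,4]);return l==i
def rect(P):
    c,s,a=cv2.minAreaRect((P[:,:2]*1000).astype(np.float32));b=cv2.boxPoints((c,s,a))
    e=max((b[1]-b[0],b[2]-b[1]),key=np.linalg.norm)
    return np.round(c,1),np.round(s,1),round(np.degrees(np.arctan2(e[1],e[0]))%180,2)
E
python3 - <<'E'
from h import *
c=vision.calibration("top");t=cv2.imread("pics/top0.png");h=cv2.cvtColor(t,cv2.COLOR_BGR2HSV).astype(int)
H,S,V=h[...,0],h[...,1],h[...,2]
for n,x0,x1,hr in(("green",145,225,(40,95)),("blue",255,335,(98,130))):
    R=np.zeros(H.shape,bool);R[212:300,x0:x1]=1
    w=big(R&(((H>=14)&(S<150)&(V>120))))
    v,u=np.nonzero(w);print(n,"block",rect(plane(c,np.c_[u,v],.024)))
    k=R&(H>=hr[0])&(H<=hr[1])&(S>60);k=big(k);v,u=np.nonzero(k);print(n,"edge",len(u),rect(plane(c,np.c_[u,v],.105)))
R=np.zeros(H.shape,bool);R[212:300,255:335]=1
y=R&(H>=19)&(H<=35)&(S>165)
n,l,s,cc=cv2.connectedComponentsWithStats(y.astype(np.uint8));print(s,cc)
for i in range(1,n):
    if s[i,4]>25:
        v,u=np.nonzero(l==i);print("clip part",s[i],rect(plane(c,np.c_[u,v],.159)),rect(plane(c,np.c_[u,v],.119)))
E
```

```text
green block (array([463.7, 160.8]), array([ 62.7, 147.8]), np.float32(112.79))
green edge 103 (array([465.7, 155.4]), array([  5.1, 118. ]), np.float32(113.23))
blue block (array([ 503.4, -108.6]), array([ 62.4, 146.3]), np.float32(113.34))
blue edge 1 (array([481.4, -58.2]), array([0., 0.]), np.float32(0.0))
[[     0      0    512    384 196398]
 [   275    229     16     16    132]
 [   281    243     16     11     78]] [[255.46830925 191.4473569 ]
 [282.8030303  236.31060606]
 [289.08974359 248.21794872]]
clip part [275 229  16  16 132] (array([505. , -76.8]), array([21.3, 33.3]), np.float32(113.05)) (array([509.8, -79.1]), array([22.1, 34.6]), np.float32(113.05))
clip part [281 243  16  11  78] (array([478.1, -86.5]), array([11.8, 33.9]), np.float32(114.9)) (array([481.9, -89.3]), array([12.2, 35.2]), np.float32(114.9))
```

Call:
arm_command([
  [0.085, 0, 0, -0.01, 7.4],
  [0.085, 0, 0, -0.01, 7.4],
  [0.085, 0, 0, -0.01, 7.4],
  [0.085, 0, 0, -0.01, 7.4],
  [0.085, 0, 0, -0.01, 7.4],
  [0.085, 0, 0, -0.01, 7.5],
  [0.085, 0, 0, -0.01, 7.5],
])

```text
time: 0.85
ee_pos: [0.1745, 0.6518, 0.2666]
eef_rot: [-180.0, 0.0, 112.7]
contact_force: [-1.2, 0.0, 0.4]
gripper_width: 0.0848
```

Call:
arm_command([
  [0.085, -0.041, 0.0106, 0, 0],
  [0.085, -0.041, 0.0106, 0, 0],
  [0.085, -0.041, 0.0106, 0, 0],
  [0.085, -0.041, 0.0106, 0, 0],
  [0.085, -0.041, 0.0106, 0, 0],
  [0.085, -0.041, 0.0106, 0, 0],
])

```text
time: 1.45
ee_pos: [0.3301, 0.4487, 0.2664]
eef_rot: [-180.0, 0.0, 113.0]
contact_force: [0.7, 0.2, 0.9]
gripper_width: 0.0853
```

Call:
arm_command([
  [0.085, -0.04, 0.002, 0, 0],
  [0.085, -0.04, 0.002, 0, 0],
  [0.085, -0.04, 0.002, 0, 0],
  [0.085, -0.04, 0.002, 0, 0],
  [0.085, -0.04, 0.002, 0, 0],
  [0.085, -0.04, 0.002, 0, 0],
  [0.085, -0.04, 0.002, 0, 0],
])

```text
time: 2.15
ee_pos: [0.4519, 0.1966, 0.2665]
eef_rot: [-180.0, -0.0, 113.0]
contact_force: [0.0, 0.1, 0.7]
gripper_width: 0.085
```

Call:
arm_command([
  [0.085, -0.039, -0.01, 0, 0],
  [0.085, -0.039, -0.01, 0, 0],
  [0.085, -0.039, -0.01, 0, 0],
  [0.085, -0.039, -0.01, 0, 0],
  [0.085, -0.039, -0.01, 0, 0],
  [0.085, -0.039, -0.01, 0, 0],
  [0.085, -0.039, -0.01, 0, 0],
  [0.085, 0, 0, 0, 0],
  [0.085, 0, 0, 0, 0],
])

```text
time: 3.05
ee_pos: [0.4936, -0.0812, 0.2664]
eef_rot: [-180.0, -0.0, 112.9]
contact_force: [0.1, 1.1, -0.4]
gripper_width: 0.0849
```

```bash
python3 - <<'E'
from h import *
o=telemetry.get_obs();print(o["time"],o["ee_pos"],o["eef_rot"],o["contact_force"],o["q"])
c=vision.calibration("wrist");print(np.round(c["world_from_camera"],3));w=vision.snapshot("wrist");cv2.imwrite("pics/w1.png",w[:,:,::-1])
np.savez("pics/w1.npz",**c)
E
```

```text
3.05 [ 0.49357252 -0.08118854  0.26638243] [-1.79982852e+02 -2.76170381e-02  1.12858383e+02] [ 0.14239473  1.1362883  -0.3806625 ] [-29.82853783   7.16114846  38.50903062 107.36276582  -4.84847429
  67.1249917   33.21126109]
[[ 0.921  0.372  0.112  0.465]
 [ 0.389 -0.881 -0.27  -0.013]
 [-0.001  0.292 -0.956  0.443]
 [ 0.     0.     0.     1.   ]]
```

View pics/w1.png

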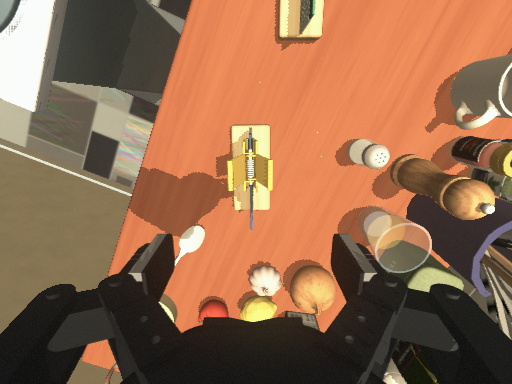

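Wrist view: clip levers span about u 228–273 at v≈173, card line at u≈251, aligned nearly with the image's vertical. Now measure.

```bash
python3 - <<'E'
from h import *
c=dict(np.load("pics/w1.npz"));t=cv2.imread("pics/w1.png");h=cv2.cvtColor(t,cv2.COLOR_BGR2HSV).astype(int)
H,S,V=h[...,0],h[...,1],h[...,2]
R=np.zeros(H.shape,bool);R[115:235,215:290]=1
y=R&(H>=19)&(H<=35)&(S>150)&(V>60)
tcp=np.array([.49357,-.08119]);a=np.radians(112.86);X=np.array([np.cos(a),np.sin(a)]);Y=np.array([np.sin(a),-np.cos(a)])
def tool(P): d=P[:,:2]-tcp; return np.round(1000*np.c_[d@X,d@Y],1)
v,u=np.nonzero(y)
for col in range(u.min(),u.max()+1):
    s=v[u==col]; print(col,s.min(),s.max(),len(s),end="; ")
print()
# lever end edges
rows=[(r,u[v==r].min(),u[v==r].max()) for r in range(v.min(),v.max()+1)]
print(rows)
L=[r for r in rows if 165<=r[0]<=184]
l=np.median([r[1] for r in L]);rr=np.median([r[2] for r in L])
mid=(l+rr)/2
vv=v[(u<=l+3)|(u>=rr-3)];print("levers l,r",l,rr,"v",vv.min(),vv.max())
print("lever centre",tool(plane(c,[[mid+.5,(vv.min()+vv.max())/2+.5]],.157)), "width",tool(plane(c,[[l,174],[rr+1,174]],.159)))
k=R&(H>=98)&(H<=130)&(S>60);vb,ub=np.nonzero(k);print("card px",len(ub));print(rect(plane(c,np.c_[ub,vb],.105)),tool(plane(c,np.c_[ub,vb],.105)).min(0),tool(plane(c,np.c_[ub,vb],.105)).max(0))
w=R&(H>=14)&(S<150)&(V>140);w=big(w);v,u=np.nonzero(w);P=plane(c,np.c_[u+.5,v+.5],.024);r=rect(P);print("block",r,tool(r[0][None]/1000))
print("clip footprint pts", tool(plane(c,[[252,186.9]],.119)))
cv2.imwrite("pics/w1c.png",cv2.resize(t[115:240,205:300],(570,750),interpolation=cv2.INTER_CUBIC)[:600])
E
```

```text
227 161 172 12; 228 160 190 9; 229 160 160 1; 230 160 160 1; 231 160 160 1; 232 159 188 14; 233 159 188 30; 234 158 187 30; 235 158 187 30; 236 158 186 29; 237 157 185 29; 238 157 185 29; 239 156 184 29; 240 156 183 28; 241 155 182 28; 242 155 182 28; 243 140 181 30; 244 140 191 31; 245 140 191 41; 246 138 187 38; 247 138 186 28; 248 178 186 5; Traceback (most recent call last):
  File "<stdin>", line 10, in <module>
    return umr_minimum(a, axis, None, out, keepdims, initial, where)
ValueError: zero-size array to reduction operation minimum which has no identity
```

```bash
python3 - <<'E'
from h import *
t=cv2.imread("pics/w1.png");h=cv2.cvtColor(t,cv2.COLOR_BGR2HSV)
cv2.imwrite("pics/w1c.png",cv2.resize(t[118:236,215:290],None,fx=5,fy=5,interpolation=cv2.INTER_CUBIC))
for r in(164,175,184): print(r,[tuple(map(int,x)) for x in h[r,224:279]])
E
```

```text
164 [(10, 161, 149), (10, 161, 150), (12, 165, 155), (21, 162, 206), (29, 136, 249), (31, 125, 252), (30, 126, 251), (30, 135, 248), (21, 161, 230), (21, 161, 226), (21, 161, 226), (21, 162, 226), (21, 161, 226), (21, 161, 227), (21, 162, 227), (21, 162, 226), (21, 162, 226), (21, 161, 226), (21, 162, 224), (21, 162, 225), (20, 161, 222), (20, 162, 190), (19, 127, 151), (20, 59, 209), (23, 42, 238), (31, 26, 235), (28, 20, 230), (28, 18, 242), (30, 22, 244), (23, 51, 230), (19, 161, 130), (20, 161, 150), (20, 164, 174), (20, 164, 177), (20, 165, 178), (20, 163, 177), (20, 164, 176), (20, 163, 178), (20, 164, 179), (20, 164, 176), (20, 166, 157), (20, 163, 155), (20, 163, 153), (20, 163, 166), (25, 148, 248), (30, 129, 250), (31, 122, 252), (30, 127, 251), (27, 142, 247), (10, 160, 235), (10, 161, 234), (11, 159, 234), (11, 158, 234), (10, 158, 235), (10, 158, 235)]
175 [(10, 162, 172), (10, 161, 229), (10, 162, 227), (14, 162, 205), (26, 146, 248), (30, 127, 251), (31, 125, 252), (30, 129, 250), (26, 148, 245), (20, 164, 199), (21, 162, 225), (21, 162, 227), (21, 161, 227), (21, 163,
[... 833 characters left out ...]
6), (21, 161, 226), (21, 161, 226), (21, 163, 225), (21, 162, 226), (21, 159, 228), (19, 138, 220), (19, 117, 229), (19, 120, 223), (24, 126, 202), (30, 127, 251), (30, 135, 246), (20, 163, 200), (20, 163, 211), (23, 149, 188), (24, 46, 149), (44, 21, 230), (49, 19, 225), (19, 72, 142), (20, 156, 118), (20, 162, 146), (25, 155, 170), (30, 129, 250), (31, 116, 251), (29, 73, 249), (30, 72, 249), (30, 74, 247), (26, 118, 219), (21, 154, 186), (20, 166, 157), (20, 163, 156), (20, 161, 158), (20, 161, 155), (21, 161, 171), (27, 143, 248), (30, 125, 252), (30, 125, 251), (30, 130, 249), (23, 152, 246), (10, 160, 232), (10, 159, 232), (10, 159, 231), (10, 159, 229), (10, 162, 228), (10, 158, 234)]
```

View pics/w1c.png

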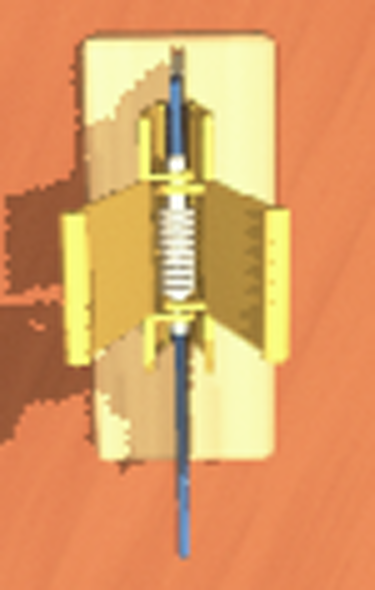

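```bash
python3 - <<'E'
from h import *
c=dict(np.load("pics/w1.npz"));t=cv2.imread("pics/w1.png");h=cv2.cvtColor(t,cv2.COLOR_BGR2HSV).astype(int)
H,S,V=h[...,0],h[...,1],h[...,2]
tcp=np.array([.49357,-.08119]);a=np.radians(112.86);X=np.array([np.cos(a),np.sin(a)]);Y=np.array([np.sin(a),-np.cos(a)])
def tool(P): d=P[:,:2]-tcp; return np.round(1000*np.c_[d@X,d@Y],1)
b=(H>=24)&(V>225)&(S>110)
for n,x0,x1 in(("L",224,234),("R",264,277)):
    R=np.zeros(H.shape,bool);R[155:196,x0:x1]=1
    m=big(R&b);v,u=np.nonzero(m);P=plane(c,np.c_[u+.5,v+.5],.161);print(n,rect(P),tool(P).min(0),tool(P).max(0),tool(rect(P)[0][None]/1000))
m=np.zeros(H.shape,bool);m[185:232,244:258]=1
m=m&(H>=98)&(H<=130)&(S>80);v,u=np.nonzero(m);print(len(u),v.min(),v.max())
P=plane(c,np.c_[u+.5,v+.5],.105);d=cv2.fitLine(P[:,:2].astype(np.float32),2,0,.01,.01).ravel();print("edge ang",np.degrees(np.arctan2(d[1],d[0]))%180, tool(d[2:][None]), tool(P).min(0))
E
```

```text
L (array([472. , -91.4]), array([ 4.4, 32.4]), np.float32(111.65)) [-17.2 -26.1] [ 15.2 -21.4] [[ -1.  -23.8]]
R (array([511.6, -74.1]), array([ 4.4, 33.4]), np.float32(113.88)) [-17.2  17. ] [16.3 21.9] [[-0.5 19.4]]
23 185 228
edge ang 114.26488 [[-67.4  -1.7]] [-90.   -2.7]
```

Call:
arm_command([
  [0.085, -0.0007, -0.0024, 0.02, -0.3],
  [0.085, 0, 0, 0.025, 0],
  [0.085, 0, 0, 0.025, 0],
  [0.085, 0, 0, 0.025, 0],
  [0.085, 0, 0, 0.02, 0],
  [0.085, 0, 0, 0.0105, 0],
  [0.068, 0, 0, 0, 0],
  [0.068, 0, 0, 0, 0],
  [0.068, 0, 0, 0, 0],
], newtons=20)

```text
time: 4.0
ee_pos: [0.4929, -0.0818, 0.1421]
eef_rot: [179.9, 0.0, 113.3]
contact_force: [-0.1, 0.1, -0.1]
gripper_width: 0.068
```

```bash
python3 - <<'E'
from h import *
o=telemetry.get_obs();print(o["time"],o["ee_pos"],o["eef_rot"],o["contact_force"],o["gripper_width"])
c=vision.calibration("wrist");w=vision.snapshot("wrist")[:,:,::-1];cv2.imwrite("pics/w2.png",w)
np.savez("pics/w2.npz",**c)
cv2.imwrite("pics/w2c.png",cv2.resize(w[130:330,150:350],None,fx=3,fy=3,interpolation=cv2.INTER_CUBIC))
E
```

```text
4.0 [ 0.49285557 -0.08184531  0.14211589] [1.79878092e+02 2.98917639e-02 1.13331796e+02] [-0.06451315  0.05192578 -0.09572837] 0.06800630175425139
```

View pics/w2c.png

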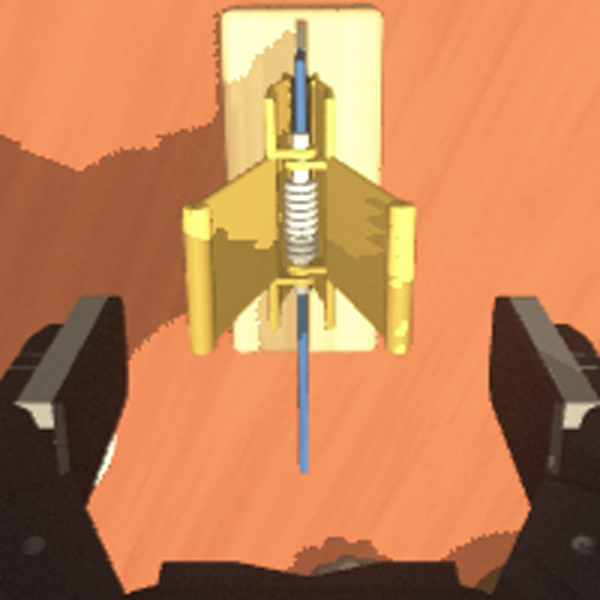

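```bash
python3 - <<'E'
from h import *
from scipy.spatial.transform import Rotation as Ro
c=dict(np.load("pics/w2.npz"))
o=telemetry.get_obs();Rm=Ro.from_euler("xyz",o["eef_rot"],degrees=True).as_matrix()
def crop(p): return np.round((proj(c,o["ee_pos"]+np.array(p)@Rm.T)-[150,130])*3,0)
for z in(-.007,-.026,-.040): print(z,crop([[x,y,z] for y in(-.034,.034) for x in(.011,-.011)]).tolist())
# lever (crop px) -> world at z
l=np.array([[186,208],[205,352],[415,205],[410,352],[210,205],[391,205],[191,352],[388,352]])/3+[150,130]
for z in(.159,.161):
  P=plane(c,l,z);print(np.round(((P-o["ee_pos"])@Rm)[:,:2]*1000,1).tolist())
E
```

```text
-0.007 [[154.0, 216.0], [160.0, 305.0], [459.0, 216.0], [454.0, 305.0]]
-0.026 [[137.0, 248.0], [144.0, 346.0], [476.0, 249.0], [470.0, 347.0]]
-0.04 [[122.0, 278.0], [130.0, 383.0], [491.0, 278.0], [484.0, 383.0]]
[[16.4, -25.3], [-17.5, -22.6], [17.0, 22.6], [-17.5, 22.9], [17.0, -20.2], [17.0, 17.6], [-17.5, -25.7], [-17.5, 18.0]]
[[17.1, -25.0], [-16.4, -22.3], [17.7, 22.4], [-16.4, 22.6], [17.7, -20.0], [17.7, 17.4], [-16.4, -25.3], [-16.4, 17.8]]
```

```bash
python3 - <<'E'
from h import *
from scipy.spatial.transform import Rotation as Ro
c=vision.calibration("side");o=telemetry.get_obs();Rm=Ro.from_euler("xyz",o["eef_rot"],degrees=True).as_matrix()
w=vision.snapshot("side")[:,:,::-1];cv2.imwrite("pics/s2.png",w)
p=proj(c,o["ee_pos"]+np.array([[0,0,0],[0,.034,-.008],[0,-.034,-.008],[0,.034,-.027],[0,-.034,-.027]])@Rm.T)
u,v=p[0].astype(int);x0,y0=u-65,v-70;print(np.round((p-[x0,y0])*5))
cv2.imwrite("pics/s2c.png",cv2.resize(w[y0:y0+110,x0:x0+130],None,fx=5,fy=5,interpolation=cv2.INTER_CUBIC))
E
```

```text
[[325. 354.]
 [324. 275.]
 [327. 414.]
 [325. 247.]
 [328. 387.]]
```

View pics/s2c.png

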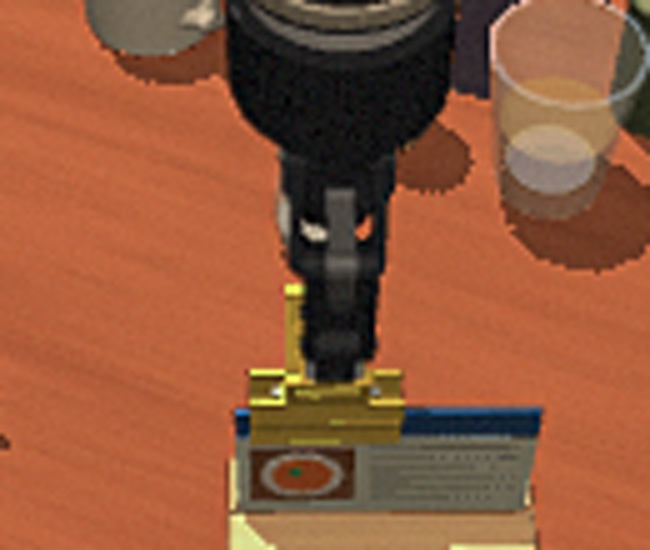

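The fingers look higher in both views than the stated TCP suggests. I'll centre the tool (−1.4 mm in y) and close gently to see where contact really happens.

Call:
arm_command([
  [0.068, 0, -0.0014, 0, 0],
  [0.058, 0, 0, 0, 0],
  [0.053, 0, 0, 0, 0],
  [0.053, 0, 0, 0, 0],
  [0.053, 0, 0, 0, 0],
], newtons=20)

```text
time: 4.6
ee_pos: [0.4907, -0.0826, 0.1411]
eef_rot: [180.0, -0.0, 113.3]
contact_force: [-0.0, -0.0, 0.2]
gripper_width: 0.0534
```

```bash
python3 - <<'E'
from h import *
o=telemetry.get_obs();print(o["time"],o["ee_pos"],o["eef_rot"],o["contact_force"],o["gripper_width"])
c=vision.calibration("wrist");w=vision.snapshot("wrist")[:,:,::-1];cv2.imwrite("pics/w3.png",w)
np.savez("pics/w3.npz",**c)
a=cv2.resize(w[170:300,170:330],None,fx=4.5,fy=4.5,interpolation=cv2.INTER_CUBIC)
cv2.imwrite("pics/w3c.png",np.clip(a.astype(float)*1.6,0,255))
E
```

```text
4.6 [ 0.4906633  -0.08260506  0.14108547] [ 1.79997197e+02 -5.01164508e-03  1.13299783e+02] [-0.04311161 -0.02887455  0.18001714] 0.05337827467562114[ WARN:0@0.869] global loadsave.cpp:1063 imwrite_ Unsupported depth image for selected encoder is fallbacked to CV_8U.
```

View pics/w3c.png

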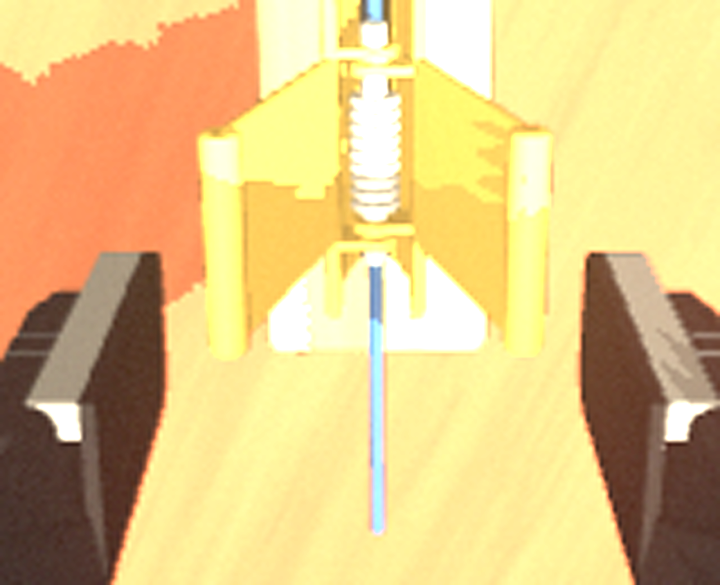

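Call:
arm_command([
  [0.05, 0, 0.0004, 0, 0],
  [0.046, 0, 0, 0, 0],
  [0.046, 0, 0, 0, 0],
  [0.046, 0, 0, 0, 0],
], newtons=20)

```text
time: 5.05
ee_pos: [0.491, -0.0824, 0.141]
eef_rot: [-180.0, -0.0, 113.3]
contact_force: [-0.0, 0.2, -0.0]
gripper_width: 0.0459
```

```bash
python3 - <<'E'
from h import *
o=telemetry.get_obs();print(o["time"],o["ee_pos"],o["eef_rot"],o["contact_force"],o["torque"],o["gripper_width"])
c=vision.calibration("wrist");w=vision.snapshot("wrist")[:,:,::-1];cv2.imwrite("pics/w4.png",w)
np.savez("pics/w4.npz",**c)
t=w;h=cv2.cvtColor(np.ascontiguousarray(t),cv2.COLOR_BGR2HSV).astype(int)
for r in (215,225,232,240,250): print(r,[(i,*map(int,h[r,i])) for i in list(range(196,226,2))+list(range(280,310,2))])
E
```

```text
5.05 [ 0.49098355 -0.08244735  0.14103942] [-1.79994977e+02 -5.35834542e-03  1.13301977e+02] [-0.04778666  0.18521861 -0.01827904] [ 0.01940814 -0.01915513 -0.03715305] 0.045944919511999235
215 [(196, 9, 161, 163), (198, 10, 161, 165), (200, 10, 159, 168), (202, 10, 163, 166), (204, 10, 166, 161), (206, 10, 163, 163), (208, 10, 163, 163), (210, 10, 159, 165), (212, 10, 163, 169), (214, 19, 164, 187), (216, 23, 157, 242), (218, 24, 150, 249), (220, 22, 158, 241), (222, 20, 164, 201), (224, 20, 165, 165), (280, 20, 162, 175), (282, 20, 164, 194), (284, 29, 130, 253), (286, 24, 148, 250), (288, 26, 146, 249), (290, 28, 135, 252), (292, 11, 154, 246), (294, 12, 153, 247), (296, 11, 150, 247), (298, 11, 154, 247), (300, 11, 153, 247), (302, 11, 152, 247), (304, 11, 153, 247), (306, 11, 154, 247), (308, 11, 154, 247)]
225 [(196, 10, 160, 166), (198, 9, 151, 160), (200, 17, 64, 103), (202, 17, 68, 102), (204, 16, 64, 104), (206, 19, 62, 103), (208, 14, 105, 63), (210, 13, 141, 56), (212, 9, 158, 165), (214, 15, 164, 143), (216, 22, 158, 240), (218, 24, 152, 249), (220, 23, 157, 242), (222, 
[... 1496 characters left out ...]
1), (302, 11, 122, 75), (304, 18, 67, 134), (306, 17, 61, 133), (308, 17, 61, 133)]
250 [(196, 16, 62, 107), (198, 17, 64, 100), (200, 11, 138, 50), (202, 11, 127, 54), (204, 11, 125, 55), (206, 12, 139, 55), (208, 11, 140, 53), (210, 12, 136, 58), (212, 11, 158, 79), (214, 11, 154, 245), (216, 11, 154, 245), (218, 10, 154, 244), (220, 11, 155, 244), (222, 11, 155, 243), (224, 11, 157, 243), (280, 11, 151, 248), (282, 11, 152, 248), (284, 11, 154, 245), (286, 11, 152, 246), (288, 11, 153, 246), (290, 11, 154, 246), (292, 10, 157, 143), (294, 11, 143, 66), (296, 12, 151, 66), (298, 11, 147, 66), (300, 11, 143, 68), (302, 11, 143, 68), (304, 9, 131, 68), (306, 11, 116, 75), (308, 16, 73, 112)]
```

Fingers closed to 46 mm with no force and without touching the 49 mm levers. That confirms they sit roughly 33 mm higher than stated. Open, descend 33 mm, and re-check.

Call:
arm_command([
  [0.066, 0, 0, 0, 0],
  [0.066, 0, 0, 0, 0],
  [0.066, 0, 0, 0, 0],
  [0.066, 0, 0, 0.012, 0],
  [0.066, 0, 0, 0.012, 0],
  [0.066, 0, 0, 0.009, 0],
  [0.058, 0, 0, 0, 0],
  [0.055, 0, 0, 0, 0],
  [0.055, 0, 0, 0, 0],
], newtons=20)

```text
time: 6.0
ee_pos: [0.4913, -0.0826, 0.1082]
eef_rot: [180.0, 0.0, 113.3]
contact_force: [-1.0, 0.5, 0.5]
gripper_width: 0.055
```

```bash
python3 - <<'E'
from h import *
o=telemetry.get_obs();print(o["time"],o["ee_pos"],o["eef_rot"],o["contact_force"],o["gripper_width"])
c=vision.calibration("wrist");w=vision.snapshot("wrist")[:,:,::-1];cv2.imwrite("pics/w5.png",w)
s=vision.snapshot("side")[:,:,::-1]
np.savez("pics/w5.npz",**c)
a=cv2.resize(w[190:310,170:330],(640,480),interpolation=cv2.INTER_CUBIC)
u,v=proj(vision.calibration("side"),o["ee_pos"])[0].astype(int)
b=cv2.resize(s[v-70:v+50,u-20:u+20],(160,480),interpolation=cv2.INTER_CUBIC)
cv2.imwrite("pics/w5c.png",np.clip(np.hstack([a,b])*1.3,0,255).astype(np.uint8))
E
```

```text
6.0 [ 0.49129158 -0.08259581  0.10824518] [1.79976265e+02 1.22124090e-02 1.13292161e+02] [-0.97146789  0.46865823  0.54500621] 0.055006532112544915
```

View pics/w5c.png

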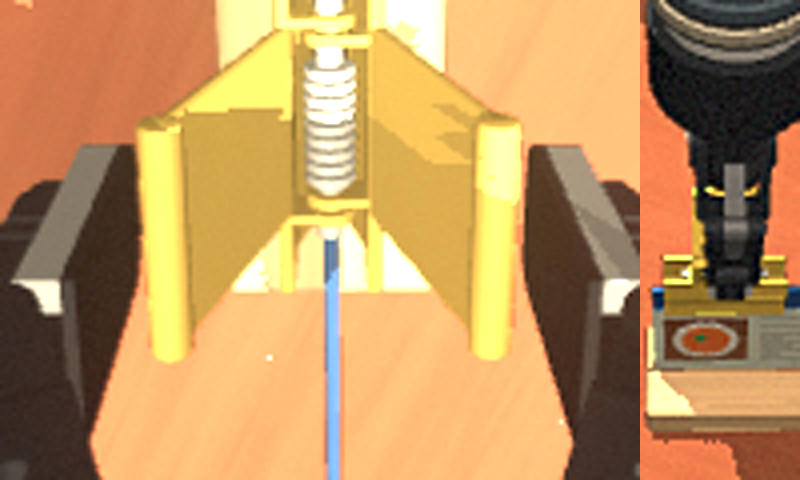

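Call:
arm_command([
  [0.054, 0.003, 0, 0, 0],
  [0.05, 0, 0, 0, 0],
  [0.048, 0, 0, 0, 0],
  [0.047, 0, 0, 0, 0],
  [0.047, 0, 0, 0, 0],
], newtons=20)

```text
time: 6.6
ee_pos: [0.4898, -0.0797, 0.108]
eef_rot: [-180.0, -0.0, 113.3]
contact_force: [-0.7, 0.3, -0.8]
gripper_width: 0.047
```

```bash
python3 - <<'E'
from h import *
o=telemetry.get_obs();print(o["time"],o["ee_pos"],o["eef_rot"],o["contact_force"],o["torque"],o["gripper_width"])
E
```

```text
6.6 [ 0.48977855 -0.0796982   0.10803236] [-1.79997675e+02 -5.08979963e-03  1.13301192e+02] [-0.67925095  0.25854692 -0.77628866] [-0.02601888 -0.01668111 -0.05925581] 0.04699797968045958
```

Call:
arm_command([
  [0.042, 0, 0, -0.001, 0],
  [0.036, 0, 0, -0.0015, 0],
  [0.03, 0, 0, -0.0015, 0],
  [0.024, 0, 0, -0.0015, 0],
  [0.018, 0, 0, -0.001, 0],
  [0.014, 0, 0, -0.0005, 0],
  [0.014, 0, 0, 0, 0],
  [0.014, 0, 0, 0, 0],
], newtons=30)

```text
time: 7.4
ee_pos: [0.4898, -0.0797, 0.115]
eef_rot: [-180.0, -0.0, 113.3]
contact_force: [0.1, 0.5, -1.3]
gripper_width: 0.0163
```

```bash
python3 - <<'E'
from h import *
o=telemetry.get_obs();print(o["time"],o["ee_pos"],o["eef_rot"],o["contact_force"],o["torque"],o["gripper_width"])
c=vision.calibration("wrist");w=vision.snapshot("wrist")[:,:,::-1];cv2.imwrite("pics/w6.png",w)
s=vision.snapshot("side")[:,:,::-1];cv2.imwrite("pics/s6.png",s)
np.savez("pics/w6.npz",**c)
a=cv2.resize(w[170:290,192:312],(480,480),interpolation=cv2.INTER_CUBIC)
u,v=proj(vision.calibration("side"),o["ee_pos"])[0].astype(int);print(u,v)
b=cv2.resize(s[v-60:v+60,u-40:u+40],(320,480),interpolation=cv2.INTER_CUBIC)
cv2.imwrite("pics/w6c.png",np.clip(np.hstack([a,b])*1.3,0,255).astype(np.uint8))
E
```

```text
7.4 [ 0.48979581 -0.07966495  0.11504264] [-1.79998342e+02 -6.71113989e-03  1.13300607e+02] [ 0.12059911  0.45992044 -1.31001973] [0.01340968 0.02318852 0.0354534 ] 0.01632477021851608
268 231
```

View pics/w6c.png

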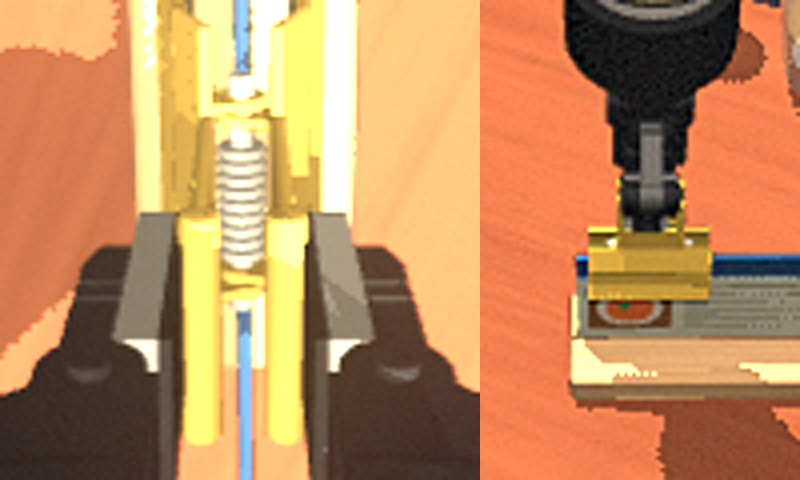

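Call:
arm_command([
  [0.014, 0, 0, -0.003, 0],
  [0.014, 0, 0, -0.006, 0],
  [0.014, 0, 0, -0.01, 0],
  [0.014, 0, 0, -0.014, 0],
  [0.014, 0, 0, -0.016, 0],
  [0.014, 0, 0, -0.016, 0],
  [0.014, 0, 0, -0.012, 0],
  [0.014, 0, 0, -0.006, 0],
  [0.014, 0, 0, 0, 0],
  [0.014, 0, 0, 0, 0],
])

```text
time: 8.5
ee_pos: [0.4894, -0.0795, 0.1977]
eef_rot: [-180.0, -0.0, 113.3]
contact_force: [-0.5, -0.3, -0.4]
gripper_width: 0.016
```

```bash
python3 - <<'E'
from h import *
o=telemetry.get_obs();print(o["time"],o["ee_pos"],o["eef_rot"],o["contact_force"],o["torque"],o["gripper_width"])
c=vision.calibration("wrist");w=vision.snapshot("wrist")[:,:,::-1];cv2.imwrite("pics/w7.png",w);np.savez("pics/w7.npz",**c)
t=vision.snapshot("top")[:,:,::-1];cv2.imwrite("pics/t7.png",t)
s=vision.snapshot("side")[:,:,::-1];cv2.imwrite("pics/s7.png",s)
def clipmask(im):
    h=cv2.cvtColor(np.ascontiguousarray(im),cv2.COLOR_BGR2HSV).astype(int);return (h[...,0]>=18)&(h[...,0]<=34)&(h[...,1]>115)&(h[...,2]>60)
for n in("w6","w7"):
    m=clipmask(cv2.imread(f"pics/{n}.png"));m[:150]=0;m[290:]=0;m[:,:215]=0;m[:,285:]=0
    m=big(m);v,u=np.nonzero(m);print(n,len(u),u.min(),u.max(),v.min(),v.max(),u.mean(),v.mean())
# clip in side view: bottom of jaws, pin
cs=vision.calibration("side");p=proj(cs,o["ee_pos"])[0].astype(int)
m=clipmask(s);R=np.zeros(m.shape,bool);R[p[1]-40:p[1]+60,p[0]-45:p[0]+45]=1;m=big(m&R);v,u=np.nonzero(m);print("side",len(u),u.min(),u.max(),v.min(),v.max(),p)
for r in range(v.min(),v.max()+1): print(r,u[v==r].min(),u[v==r].max(),end="; ")
# blue stand check
h=cv2.cvtColor(np.ascontiguousarray(t),cv2.COLOR_BGR2HSV).astype(int);H,S,V=h[...,0],h[...,1],h[...,2]
# wrist view stacked with side crop for viewing
a=cv2.resize(w[120:300,180:330],(500,600));b=cv2.resize(s[p[1]-60:p[1]+90,p[0]-37:p[0]+38],(300,600),interpolation=cv2.INTER_CUBIC)
cv2.imwrite("pics/v7.png",np.clip(np.hstack([a,b])*1.2,0,255).astype(np.uint8))
E
```

```text
8.5 [ 0.48943585 -0.07953163  0.19769951] [-1.79962013e+02 -2.75134602e-02  1.13310705e+02] [-0.53996608 -0.3407078  -0.39280956] [-0.03376748  0.04962409  0.00800909] 0.016025399924460462
w6 2769 231 272 165 280 251.52040447815097 220.26146623329723
w7 2640 231 273 162 280 251.6939393939394 219.8912878787879
side 738 254 287 189 223 [268 207]
189 262 262; 190 262 280; 191 262 280; 192 262 280; 193 262 279; 194 262 280; 195 262 280; 196 262 280; 197 262 279; 198 262 280; 199 262 280; 200 262 280; 201 262 280; 202 262 279; 203 254 287; 204 254 287; 205 255 286; 206 255 286; 207 255 286; 208 254 286; 209 254 287; 210 255 287; 211 255 287; 212 255 287; 213 255 287; 214 255 287; 215 255 287; 216 255 287; 217 255 287; 218 255 287; 219 255 286; 220 255 286; 221 255 286; 222 255 286; 223 255 286;
```

```bash
cat >> h.py <<'E'
from scipy.spatial.transform import Rotation as Ro
def world(pos,rot,p): return np.array(pos)+np.atleast_2d(p)@Ro.from_euler("xyz",rot,degrees=True).as_matrix().T
def cmask(im):
    h=cv2.cvtColor(np.ascontiguousarray(im),cv2.COLOR_BGR2HSV).astype(int);return (h[...,0]>=18)&(h[...,0]<=34)&(h[...,1]>115)&(h[...,2]>60)
E
python3 - <<'E'
from h import *
cs=vision.calibration("side")
# s2: clip still biting. find jaw bottom row and column extents
s=cv2.imread("pics/s2.png");m=cmask(s);R=np.zeros(m.shape,bool);R[185:260,235:300]=1;m=big(m&R);v,u=np.nonzero(m)
print("s2",v.min(),v.max(),[(r,u[v==r].min(),u[v==r].max()) for r in range(v.max()-16,v.max()+1)])
th=np.radians(113.3);X=np.array([np.cos(th),np.sin(th),0]);Y=np.array([np.sin(th),-np.cos(th),0])
pin=np.array([.4913,-.0820,.119])
for t in(3,5,7): print("s2 pred",t,np.round(proj(cs,[pin+X*a-Y*t/1000-[0,0,.032] for a in(-.032,.032)]),1).tolist())
pos=np.array([.48944,-.07953,.1977])
for pz in(.199,.203,.207): print("s7 pred",pz,np.round(proj(cs,[np.r_[pos[:2],pz]+X*a-Y*.0155-[0,0,.029] for a in(-.032,.032)]),1).tolist())
# wrist w7: levers bright rolls
c=dict(np.load("pics/w7.npz"));w=cv2.imread("pics/w7.png");m=cmask(w);
for r in(225,240,255,270,276,280): print(r,np.nonzero(m[r,215:290])[0]+215)
for pz in(.199,.203,.207): print("lever centres w7",pz,np.round(proj(c,world(pos,[180,0,113.3],[[a,b,pos[2]-pz-.045] for a in(-.017,.017) for b in(-.009,.009)])),1).tolist())
E
```

```text
s2 210 241 [(225, np.int64(262), np.int64(265)), (226, np.int64(262), np.int64(265)), (227, np.int64(256), np.int64(284)), (228, np.int64(255), np.int64(284)), (229, np.int64(255), np.int64(284)), (230, np.int64(255), np.int64(284)), (231, np.int64(255), np.int64(284)), (232, np.int64(255), np.int64(284)), (233, np.int64(255), np.int64(285)), (234, np.int64(255), np.int64(285)), (235, np.int64(255), np.int64(285)), (236, np.int64(255), np.int64(285)), (237, np.int64(255), np.int64(285)), (238, np.int64(255), np.int64(284)), (239, np.int64(255), np.int64(284)), (240, np.int64(255), np.int64(284)), (241, np.int64(255), np.int64(284))]
s2 pred 3 [[284.2, 240.2], [254.3, 240.1]]
s2 pred 5 [[284.3, 241.0], [254.3, 240.9]]
s2 pred 7 [[284.3, 241.8], [254.3, 241.7]]
s7 pred 0.199 [[285.1, 223.0], [252.1, 222.9]]
s7 pred 0.203 [[285.2, 221.8], [252.1, 221.7]]
s7 pred 0.207 [[285.3, 220.6], [252.1, 220.5]]
225 [236 237 238 239 240 241 242 243 244 245 246 247 258 259 260 261 262 263
 264 265 266 267 268 269]
240 [237 238 239 240 241 242 243 244 245 246 247 248 249 250 251 252 253 254
 255 256 257 258 259 260 261 262 263 264 265 266 267]
255 [237 238 239 240 241 242 243 244 245 246 259 260 261 262 263 264 265 266
 267]
270 [238 239 240 241 242 243 244 245 246 259 260 261 262 263 264 265 266 267]
276 [237 238 239 240 241 242 243 244 245 246 259 260 261 262 263 264 265 266
 267]
280 [239 240 241 242 243 244 261 262 263 264 265]
lever centres w7 0.199 [[236.3, 273.0], [268.4, 273.0], [235.2, 217.0], [269.6, 217.0]]
lever centres w7 0.203 [[235.9, 277.4], [268.8, 277.4], [234.7, 220.1], [270.0, 220.1]]
lever centres w7 0.207 [[235.4, 282.0], [269.3, 282.0], [234.2, 223.4], [270.5, 223.5]]
```

View pics/v7.png

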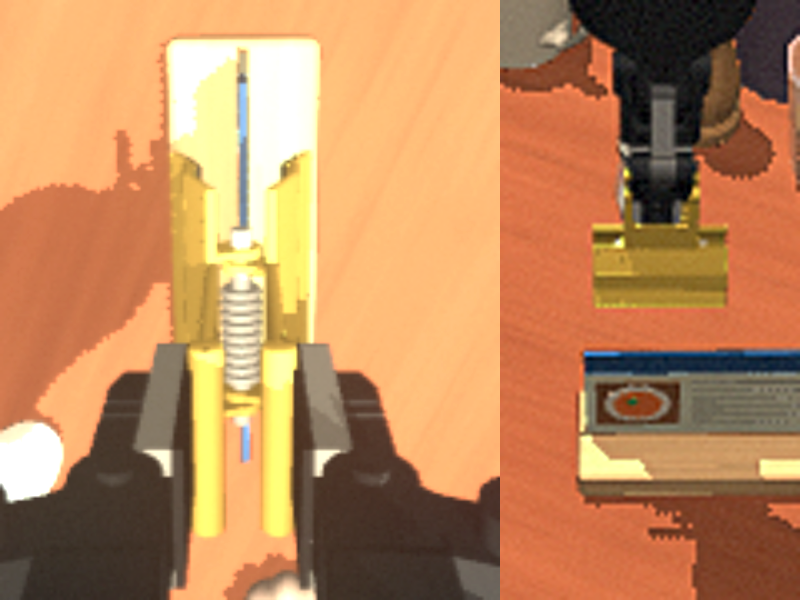

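Call:
arm_command([
  [0.014, 0.012, 0.0037, 0, 0],
  [0.014, 0.025, 0.0077, 0, 0],
  [0.014, 0.036, 0.011, 0, 0],
  [0.014, 0.043, 0.0132, 0, 0],
  [0.014, 0.043, 0.0132, 0, 0],
  [0.014, 0.036, 0.011, 0, 0],
  [0.014, 0.025, 0.0077, 0, 0],
  [0.014, 0.013, 0.004, 0, 0],
  [0.014, 0, 0, 0, 0],
  [0.014, 0, 0, 0, 0],
])

```text
time: 9.65
ee_pos: [0.4635, 0.161, 0.1978]
eef_rot: [-180.0, 0.0, 113.2]
contact_force: [-0.0, -0.3, -1.7]
gripper_width: 0.016
```

```bash
python3 - <<'E'
from h import *
o=telemetry.get_obs();print(o["time"],o["ee_pos"],o["eef_rot"],o["contact_force"],o["gripper_width"])
c=vision.calibration("wrist");w=vision.snapshot("wrist")[:,:,::-1];cv2.imwrite("pics/w8.png",w);np.savez("pics/w8.npz",**c)
s=vision.snapshot("side")[:,:,::-1];cv2.imwrite("pics/s8.png",s);t=vision.snapshot("top")[:,:,::-1];cv2.imwrite("pics/t8.png",t)
def tool(P): return np.round(((P-o["ee_pos"])@Ro.from_euler("xyz",o["eef_rot"],degrees=True).as_matrix())[:,:2]*1000,1)
def hsv(im): h=cv2.cvtColor(np.ascontiguousarray(im),cv2.COLOR_BGR2HSV).astype(int);return h[...,0],h[...,1],h[...,2]
H,S,V=hsv(w)
k=(H>=40)&(H<=95)&(S>60)&(V>25);k[:90]=0;k[300:]=0;k[:,:225]=0;k[:,:][:,285:]=0
n,l,st,cc=cv2.connectedComponentsWithStats(k.astype(np.uint8))
for i in range(1,n):
    if st[i,4]>8:
        v,u=np.nonzero(l==i);P=plane(c,np.c_[u+.5,v+.5],.105);d=cv2.fitLine(P[:,:2].astype(np.float32),2,0,.01,.01).ravel()
        print("green",st[i],np.degrees(np.arctan2(d[1],d[0]))%180,tool(P).min(0),tool(P).max(0))
b=(H>=14)&(H<=34)&(S<115)&(V>110);b[:90]=0;b[260:]=0;b[:,:200]=0;b[:,310:]=0
b=big(b);v,u=np.nonzero(b);print("block px",u.min(),u.max(),v.min(),v.max());P=plane(c,np.c_[u+.5,v+.5],.024);print("block",rect(P),tool(np.c_[rect(P)[0][None]/1000,[[0]]]))
m=cmask(w);m[:150]=0;m[290:]=0;m[:,:215]=0;m[:,285:]=0
# blue block in top: before (z=.024)
for nm,im in(("t8",t),):
    H,S,V=hsv(im);R=np.zeros(H.shape,bool);R[212:300,255:335]=1;q=big(R&(H>=14)&(S<150)&(V>120));v,u=np.nonzero(q);print("blue block",rect(plane(vision.calibration("top"),np.c_[u,v],.024)))
    k=big(R&(H>=98)&(H<=130)&(S>60));v,u=np.nonzero(k);print("blue edge",rect(plane(vision.calibration("top"),np.c_[u,v],.105)))
# side: green band
cs=vision.calibration("side");H,S,V=hsv(s);k=(H>=40)&(H<=95)&(S>60)&(V>25);R=np.zeros(H.shape,bool);R[190:280,120:215]=1;k=big(k&R);v,u=np.nonzero(k);print("side green",u.min(),u.max(),v.min(),v.max())
s0=cv2.imread("pics/side0.png");H,S,V=hsv(s0);k=(H>=40)&(H<=95)&(S>60)&(V>25);k=big(k&R);v,u=np.nonzero(k);print("side0 green",u.min(),u.max(),v.min(),v.max())
tl=[u.min(),v[u<=u.min()+1].min()];tr=[u.max()+1,v[u>=u.max()-1].min()];P=plane(cs,[tl,tr],.105);print(tl,tr,np.round(P,4).tolist(),"mid",P.mean(0),np.linalg.norm(P[1]-P[0]),tool(P))
a=cv2.resize(w[80:300,170:335],(450,600));cv2.imwrite("pics/v8.png",np.clip(a*1.2,0,255).astype(np.uint8))
E
```

```text
9.65 [0.46348817 0.16095075 0.19784129] [-1.79952732e+02  4.95334048e-02  1.13203545e+02] [-0.0071918  -0.25860414 -1.72084293] 0.01604341182584559
green [252 116   2  72 144] 113.25692 [-9.9  0. ] [61.9  1.1]
block px 230 275 109 209
block (array([464.1, 160.9]), array([ 58., 134.]), np.float32(113.22)) [[-0.1  0.7]]
blue block (array([ 503. , -108.7]), array([ 62.6, 146.5]), np.float32(113.75))Traceback (most recent call last):
  File "<stdin>", line 20, in <module>
  File "h.py", line 11, in big
    n,l,s,c=cv2.connectedComponentsWithStats(m.astype(np.uint8));i=1+np.argmax(s[1:,4]);return l==i
                                                                     ~~~~~~~~~^^^^^^^^^
    return _wrapfunc(a, 'argmax', axis=axis, out=out, **kwds)
    return bound(*args, **kwds)
ValueError: attempt to get argmax of an empty sequence
```

Call:
arm_command([
  [0.014, 0.0005, 0.0005, 0.004, 0],
  [0.014, 0, 0, 0.008, 0],
  [0.014, 0, 0, 0.012, 0],
  [0.014, 0, 0, 0.013, 0],
  [0.014, 0, 0, 0.012, 0],
  [0.014, 0, 0, 0.01, 0],
  [0.014, 0, 0, 0.01, 0],
  [0.014, 0, 0, 0.008, 0],
  [0.014, 0, 0, 0.0055, 0],
  [0.014, 0, 0, 0, 0],
])

```text
time: 10.8
ee_pos: [0.4632, 0.1631, 0.1149]
eef_rot: [-179.9, 0.0, 113.3]
contact_force: [0.0, -0.2, -1.3]
gripper_width: 0.0159
```

Call:
arm_command([
  [0.014, 0, 0, 0, 0],
  [0.014, 0, 0, 0, 0],
  [0.014, 0, 0, 0, 0],
])

```text
time: 11.1
ee_pos: [0.4639, 0.1634, 0.116]
eef_rot: [179.9, -0.0, 113.3]
contact_force: [-0.7, 0.1, -1.0]
gripper_width: 0.016
```

```bash
python3 - <<'E'
from h import *
o=telemetry.get_obs();print(o["time"],o["ee_pos"],o["eef_rot"],o["contact_force"],o["torque"],o["gripper_width"])
cw=vision.calibration("wrist");w=vision.snapshot("wrist")[:,:,::-1];s=vision.snapshot("side")[:,:,::-1]
cv2.imwrite("pics/w9.png",w);cv2.imwrite("pics/s9.png",s);np.savez("pics/w9.npz",**cw)
cs=vision.calibration("side");p=proj(cs,o["ee_pos"])[0].astype(int)
m=cmask(s);R=np.zeros(m.shape,bool);R[p[1]-40:p[1]+60,p[0]-45:p[0]+45]=1
h=cv2.cvtColor(np.ascontiguousarray(s),cv2.COLOR_BGR2HSV).astype(int);k=R&(h[...,0]>=40)&(h[...,0]<=95)&(h[...,1]>60);v,u=np.nonzero(k);print("green band",u.min(),u.max(),v.min(),v.max())
v,u=np.nonzero(big(m&R));print("clip side",u.min(),u.max(),v.min(),v.max(),p)
a=cv2.resize(w[80:300,170:335],(440,587));b=cv2.resize(s[p[1]-50:p[1]+60,p[0]-33:p[0]+34],(357,587),interpolation=cv2.INTER_CUBIC)
cv2.imwrite("pics/v9.png",np.clip(np.hstack([a,b])*1.2,0,255).astype(np.uint8))
E
```

```text
11.1 [0.46391751 0.16342485 0.11601221] [ 1.79941944e+02 -1.60472160e-02  1.13302173e+02] [-0.71862077  0.13511916 -1.02876624] [-0.05656291  0.02653509 -0.00670635] 0.01603421520868328
green band 137 195 164 221
clip side 149 180 188 217 [162 204]
```

View pics/v9.png

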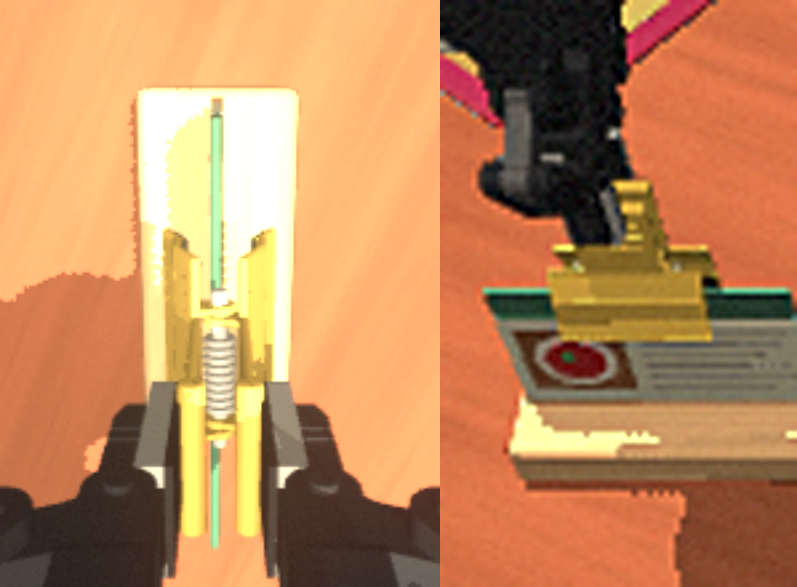

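```bash
python3 - <<'E'
from h import *
o=telemetry.get_obs();c=dict(np.load("pics/w9.npz"));px=np.array([[217,115],[215,546]])/2.667+[170,80]
P=plane(c,px,.105);print(np.round(((P-o["ee_pos"])@Ro.from_euler("xyz",o["eef_rot"],degrees=True).as_matrix())*1000,1),np.linalg.norm(P[1]-P[0]))
cs=vision.calibration("side");th=np.radians(113.3);X=np.array([np.cos(th),np.sin(th),0]);Y=np.array([np.sin(th),-np.cos(th),0])
for pz in(.115,.119,.123):
  print(pz,np.round(proj(cs,[np.r_[o["ee_pos"][:2],pz]+X*(a-.0028)-Y*.0155-[0,0,.029] for a in(-.032,.032)]),1).tolist())
E
```

```text
[[ 61.2  -0.6  10.9]
 [-67.8  -1.3  10.9]] 0.12898311313460242
0.115 [[179.3, 217.8], [151.0, 217.8]]
0.119 [[179.0, 216.7], [150.6, 216.7]]
0.123 [[178.7, 215.7], [150.2, 215.7]]
```

Call:
arm_command([
  [0.014, -0.0005, -0.001, 0, 0],
  [0.014, 0, 0, 0, 0],
  [0.014, 0, 0, 0, 0],
  [0.014, 0, 0, 0, 0],
  [0.014, 0, 0, 0, 0],
])

```text
time: 11.7
ee_pos: [0.4629, 0.1624, 0.1156]
eef_rot: [180.0, -0.0, 113.3]
contact_force: [0.2, 0.3, -0.4]
gripper_width: 0.016
```

```bash
python3 - <<'E'
from h import *
from rig import ticket
o=telemetry.get_obs();print(o["time"],o["ee_pos"],o["eef_rot"],o["contact_force"],o["gripper_width"])
cs=vision.calibration("top");t=vision.snapshot("top")[:,:,::-1];t0=cv2.imread("pics/top0.png")
h=cv2.absdiff(t[225:280,295:330],t0[225:280,295:330]).max(2);print("blue end diff px>40:",(h>40).sum(), "salt diff",(cv2.absdiff(t[170:200,240:265],t0[170:200,240:265]).max(2)>40).sum(),"glass",(cv2.absdiff(t[135:162,272:305],t0[135:162,272:305]).max(2)>40).sum())
if abs(o["gripper_width"]-.016)<.001: print(ticket.close_job())
E
```

```text
11.7 [0.46287514 0.16240985 0.11557921] [ 1.79999405e+02 -4.29029614e-03  1.13301938e+02] [ 0.22094175  0.30488741 -0.3568247 ] 0.016043589395369227
blue end diff px>40: 213 salt diff 0 glass 0
the job is handed in; nothing more can be done
None
```

The yellow clip is off the blue card and the arm is holding it, upright and squeezed wide open, astride the middle of the green card's top edge. I handed the job in at 11.7 s.

**Last checks**
- **Position:** the card edge runs 113.3°, the same as the tool. The clip is within about 1 mm of the card's middle along the edge and within about 1 mm of centred between the jaws.
- **Depth:** the pin is about 119–120 mm up, so roughly 14 mm above the edge, as it sat on the blue card. This comes from the camera views and the tool height, and is good to a few mm.
- **Grip and contact:** the finger opening is steady at 16 mm, with the clip fully open. The force on the tool is under 1 N, and I saw no contact with the card.
- **Bystanders:** the top view shows no change at the salt shaker or the glass.
- **Blue stand:** a measurement after the lift put it within 0.5 mm and about 0.4° of where it started. I did not measure the green stand again after lowering the clip.

**Checks that failed or disagreed**
- **Finger height:** the fingers sat about 33 mm farther back than the stated tool point. The first closing passed above the levers without touching them, so I reopened and went 33 mm lower.
- **Opening:** the fingers read 16 mm where 18 mm was stated for the fully squeezed clip.
- **Blue-stand image difference:** a simple comparison of its end with the first picture showed 213 changed pixels. I think that is the removed clip and its shadow, but I did not look into it before handing in.

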